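Fit a snap ring on a sprung shaft end with ring pliers

TASK

Take the ring pliers from their stand, set their tips between the two half eyes of the snap ring that lies on the shaft end and squeeze to spread it just enough, without overstretching it. Slide the spread ring down the shaft, press the sprung hub down with it, gently and without touching the ring with the fingers, and let the ring close fully into the groove so that it keeps the hub down. Put the pliers back upright in their stand, down to the guards, and leave the things lying around where they are.

Things in the scene. Friction and masses are not known exactly. Their poses are not given: they have to be found in the camera images.
- shaft_stand: Fixed assembly foot: aluminium plate 120 x 120 x 12 mm carrying an upright steel shaft end on its centre line. Origin: centre of the underside, z up. The shaft, heights above the origin: land of radius 20 mm from 62.8 to 69 mm, chamfer to radius 19.4 mm at 70.5 mm, where a flat step lies, then a nose of radius 16 mm up to 84 mm. The snap ring starts flat on the step.
- groove_lip (a point): Point on the shaft axis at the groove's upper lip, 62.8 mm above the foot's origin. Below it is the groove (shaft core of radius 17 mm, reaching down to the hub), above it the land of radius 20 mm.
- hub (a joint): Sprung aluminium hub: disc of radius 42 mm round the shaft under the groove, flat top face 60 mm above the foot's origin at 0. Value: how far it is pressed down, m, 0 to 0.004 (rigid stop). It takes about 6 N to start, 10 N at 0.0025, 12 N at 0.004. The 5 mm thick ring lying on it is under the groove's lip from 0.0022 on; a ring seated in the groove keeps the hub at about 0.002.
- snap_ring: Loose dark steel snap ring, about 70 x 56 mm, 5 mm thick, 45 g: two sprung arms joined by a pivot 27 mm behind the centre. Origin: centre of the hole at the underside; z up, x towards the mouth with the two half eyes, y across the mouth; the frame belongs to the +y arm. Four inner prongs leave a hole of radius 17.5 mm when closed; the bow's inner radius is 22 mm.
- ring_eyes (a point): Midway between the two half eyes of the closed ring, 32 mm from the ring's centre, at its underside (fixed to the +y arm). Each is a 12 mm high upright V open towards the other: apexes 15 mm to either side (y) of this point, legs at 45 degrees, mouths 10 mm wide at 10 mm. Spreading by 0.35 draws them about 3 mm towards the ring's back. Pressed down while it lies on the step, the ring tips up.
- ring_arm (a joint): How far the ring is spread: angle between its two arms in rad, 0 = closed (a stop). It springs shut: about 3 N at each half eye when it starts to open, 6 N at 0.45. From about 0.33 (each half eye 10 mm out) the centred ring passes over the 20 mm radius land with some 1.5 mm to spare; beyond 0.6 it is overstretched.
- pliers: Loose ring pliers, 158 mm long, about 135 g, tips down in the tool stand. Origin: midway between the lower ends of the two tip pins; z up along the tool, y across the jaws (frame of the +y jaw). Pins: 7 mm diameter, 10.5 mm long, at y = +-4.5 mm, below flat feet of 18 x 12 mm (x, y) that rest on the half eyes and push the ring down.
- plier_guard (a point): On the middle line of the pliers at the upper side of the guards, 103 mm above the tips. The guards (16 mm in x, 5 mm thick, y = +-14 to +-38 mm) rest on the stand's cheeks and are a stop for the fingertips. Above them stand two black grips, 14 mm wide in x, 55 mm high, 41 mm over their outer faces 22 mm above this point, each leaning 12.5 degrees outwards (55 mm at the top).
- plier_jaw (a joint): How far the pliers are squeezed: angle between the halves in rad, 0 = rest (grips apart, tips together, a stop); springs back. Starts at about 5 N on the grips; 12 to 25 N (more near the guards) holds the ring spread. 0.1 moves each tip 4 mm outwards and each grip 2 to 3.5 mm inwards, and lowers the tips about 0.9 mm under a hand that holds the grips. They touch the half eyes at about 0.14.
- plier_pivot (a point): The pivot pin of the pliers, on their middle line, 85 mm above the lower ends of the tips; with the pliers in the stand it is 93 mm above the worktop.
- tool_stand: Fixed grey tool stand on a 90 x 110 mm foot: two upright cheeks, 36 mm wide (x) and 6 mm thick, 48 mm apart (y), tops 106 mm above the worktop, joined up to 46 mm height by low walls that leave 24 mm (x) between them. Origin: centre of the underside, z up. The pliers hang between the cheeks with both guards on their tops, their y along its y.
- spanner: Bystander: steel spanner 153 mm long, lying loose. Origin: centre of the underside.
- beaker_50: Bystander: small glass beaker, 46 mm wide and 58 mm high. Origin: centre of the underside.
- ferrule_cap: Bystander: steel disc, 50 mm wide, 6 mm thick, lying loose. Origin: centre of the underside.
- marker_blue: Bystander: marker pen with a blue cap, 138 mm long, lying loose. Origin: centre of the underside.
There are look-alikes about, which are no part of the job. What is shaped like the shaft_stand but pink is not meant.

How it is judged (in metres and radians):
On the way, in this order (a step that is already met when the one before it is completed fails the run):
1. the pliers are lifted out of their stand (height (world z) of plier_pivot above 0.14 m), for 0.1 s.
2. the pliers hold the ring spread wide enough for the land (0.28 rad or more) (value of joint ring_arm above 0.28 rad and contact force between pliers and snap_ring above 0.5 N), for 0.2 s.
3. the ring has closed in the groove and holds the hub down (value of joint hub above 0.0012 m and value of joint ring_arm below 0.08 rad and horizontal distance between snap_ring and shaft_stand below 0.004 m and angle between snap_ring's own z axis and vertical below 0.08 rad), for 0.2 s.
At the end, for the whole second after the job is handed in: The ring is closed (under 0.08 rad), level (0.08 rad), within 4 mm of the shaft axis and holds the hub at least 1.2 mm down; the pliers are back in the stand, upright within 0.1 rad, within 12 mm of its middle, pivot under 99 mm high; both at rest (all of step 3 and horizontal distance between plier_pivot and tool_stand below 0.012 m and angle between pliers's own z axis and vertical below 0.1 rad and height (world z) of plier_pivot below 0.099 m and linear speed of each of pliers, snap_ring below 0.02 m/s); the robot touches nothing.
It fails at once if the ring is overstretched (over 0.6 rad) (value of joint ring_arm above 0.6 rad).
It fails at once if the ring is pressed on the hub with more than 22 N (contact force between snap_ring and hub above 22 N).
It fails at once if the fingers touch the ring (contact force between the fingers and snap_ring above 1 N).
It fails at once if a bystander (spanner, beaker, steel disc, marker) is moved more than 30 mm (distance of any of spanner, beaker_50, ferrule_cap, marker_blue from where it was at the start of the episode above 0.03 m).
It also fails if it takes over 72 s, if anything falls off the work surface, if the arm or the gripper's body presses on something with over 40 N, if the wrist force passes 120 N, or if a joint passes its speed limit or range.

ROBOT

A 6-joint arm with a two-finger parallel gripper is mounted at the origin on a cart in front of the work surface, level with it; the furniture and walls round the work are solid. World frame = base frame: x ahead of the robot, y to its left, z up, the work surface at z = 0. Lengths are in mm, angles in rad, forces in N, time in s.
With the tool pointing down it reaches from about 300 to 775 mm from the base axis. Payload 14.6 kg.
Tool frame: the origin (TCP) lies midway between the tips of the shut fingers; the grasp point (between the pads) lies 19 mm behind it (manip.hold_point_z is the distance from the TCP to the grasp point, in mm); z points along the fingers, y is the direction in which the jaws open and shut (so a half turn about z gives the same grasp; the last joint's range is limited). The gripper opens to 94 mm and grips with 3 to 60 N. Pads are 16 mm wide; open, the fingers measure 119 mm over their backs; the gripper's body (75 mm by 177 mm) begins 78 mm behind the grasp point.
Start: joints at [-1.302, 0.3, 1.521, -0, 1.321, -0.067], TCP at [181.231, -519.273, 205.446] pointing down, gripper open.
Joint ranges: [-3.03, 3.03], [-0.79, 2.21], [0.23, 2.52], [-1.04, 4.18], [0, 3.07], [-2.55, 2.55]. Speed limits (rad/s): [2.22, 2.22, 2.57, 3.14, 3.14, 3.14].

INTERFACE

Orientations are given as [roll, pitch, yaw] about the fixed x, y, z axes, in that order (R = Rz(yaw) Ry(pitch) Rx(roll)).
In Python, from cell import manip gives the robot as it stands.
- The arm moves only by the shell command python3 -m crank 'ROWS' [OPENING] [FORCE]. ROWS is JSON, a list of rows, each an object with "offset": the shift along the world's x, y, z in m, a list of three; "spin": the turn about the world's z in degrees. In form: [{"offset": [dx, dy, dz], "spin": spin}, ...]. A call has exactly 8 rows; each row is the pose to reach, as a shift and turn from the pose measured when the call began; what a row does not reach only later rows make up. A row lasts 1/12 s, in which the tool goes at most 41.7 mm and 7.16 degrees, less where a joint would pass 70% of its speed; a pose out of reach is approached as far as the arm can. A call with a gripper value outside its range is refused whole. OPENING is the opening, from 0 (shut) to 1 (fully open), set as the call begins (- or left out, the last holds). The fingers move at their own pace and stop on an object; FORCE is the grip in N (left out, the last holds). Time passes only in rows, so rows that repeat a pose let the fingers close, or fill a call up. It gives the time, the measured TCP pose, the force and the opening at its end, in the units of the state.
- manip.read_state(): the state, without advancing time (a new reading comes with each control period).
- manip.camera(name): name is "scene" or "top"; returns a dict with "pixels" (400x640x3 uint8, red, green, blue), "fx", "fy", "cx", "cy" (pixels), "extrinsics" (4x4, takes a point from world to camera coordinates). Camera axes: x right, y down, z forward; pixel columns grow to the right and rows downward; lengths in mm; the calibration is good to about 2 mm. A picture is of the moment at which its call begins. There is no depth.
- manip.sign_off(): hands the job in, once; it reports no verdict.
Trained networks look in a picture, given as the dict that the camera call returned (one of the last four; its "shot" number tells which), for a name from the list of things; names that differ only in an ending like _2 or _b are one class to them, and where a whole thing is asked for, a point or a joint stands for the part that bears it (a point fixed in the world has none). Each returns a list of dicts, best first, with "conf" (0 to 1); they miss things now and then, are a little off and sometimes report something else, mostly with a low value. They report only what shows in the picture. A call takes as long as a camera call. They do not tell look-alikes from the thing itself.
- manip.search_frame(picture, name): "location" ([x, y, z] in mm, in world coordinates, good to about 4 mm: the middle of the surface that is visible of it).
- manip.masks_of(picture, name): "mask" (400x640 bool, what is visible of it).
The state is a dict: "clock": time; "joints": joint angles; "qd": joint speeds; "effort": joint torques, N m; "eef_pos": TCP position; "eef_rot": TCP orientation; "wrist_force": force on the tool from outside, world axes, zero at the start; "moment": the same for the moment, N m; "finger_gap": finger opening in mm.
Only numpy, scipy, OpenCV 4.12 (cv2) and the standard library are available. Lean on these libraries where they do the work, as an engineer would, in place of code of your own. Each camera call takes 0.05 s, during which the arm holds its last target. There are 200 camera calls.

## Working session

There is one attempt and no reset: what is moved stays moved. The work goes in short steps, Python scripts to look and compute and a shell command to move; the robot and the scene stay as the last step left them, time stands still between calls to the robot, and variables do not carry over. Pictures are saved under pics/ and viewed, about 8 in all and at most 12, crops included, and the job is handed in when it is done.

```bash
ls; mkdir -p pics; cat > h.py <<'E'
import numpy as np, cv2
from cell import manip
def save(p,name,box=None,scale=1):
    im=cv2.cvtColor(p["pixels"],cv2.COLOR_RGB2BGR)
    if box: x0,y0,x1,y1=box; im=im[y0:y1,x0:x1]
    cv2.imwrite("pics/"+name,cv2.resize(im,None,fx=scale,fy=scale,interpolation=cv2.INTER_CUBIC))
def ray(p,u,v):
    E=np.array(p["extrinsics"]);R=E[:3,:3];o=-R.T@E[:3,3]
    return o,R.T@np.array([(u-p["cx"])/p["fx"],(v-p["cy"])/p["fy"],1])
def atz(p,u,v,z):
    o,d=ray(p,u,v);return o+d*(z-o[2])/d[2]
def proj(p,X):
    E=np.array(p["extrinsics"]);c=E[:3,:3]@np.array(X,float)+E[:3,3]
    return np.array([p["fx"]*c[0]/c[2]+p["cx"],p["fy"]*c[1]/c[2]+p["cy"]])
E
python3 - <<'E'
from h import *
for n in ("scene","top"):
    p=manip.camera(n); save(p,n+"0.png",None,1.25)
    o,d=ray(p,320,200); print(n,o.round(),p["fx"],d.round(2))
    for k in ["shaft_stand","snap_ring","ring_eyes","pliers","plier_guard","plier_pivot","tool_stand","spanner","beaker_50","ferrule_cap","marker_blue"]:
        print(k,[(np.round(r["location"]).tolist(),round(r["conf"],2),proj(p,r["location"]).round().tolist()) for r in manip.search_frame(p,k)])
print(manip.read_state())
E
```

```text
pics
scene [-43. 578. 540.] 399.03734352176104 [ 0.61 -0.62 -0.49]
shaft_stand [([425.0, -153.0, 11.0], 0.82, [391.0, 216.0]), ([464.0, 340.0, 11.0], 0.73, [212.0, 312.0])]
snap_ring [([446.0, -162.0, 73.0], 0.66, [388.0, 189.0])]
ring_eyes []
pliers [([492.0, 152.0, 109.0], 0.68, [278.0, 220.0])]
plier_guard [([487.0, 149.0, 113.0], 0.92, [281.0, 219.0])]
plier_pivot [([491.0, 145.0, 111.0], 0.79, [281.0, 218.0])]
tool_stand [([474.0, 164.0, 12.0], 0.61, [283.0, 264.0])]
spanner [([394.0, 35.0, 2.0], 0.68, [352.0, 257.0])]
beaker_50 [([636.0, 194.0, 43.0], 0.85, [224.0, 228.0])]
ferrule_cap []
marker_blue [([475.0, 167.0, 14.0], 0.49, [281.0, 264.0])]
top [ 330.  -16. 1237.] 494.1415686776463 [ 0.15  0.01 -0.99]
shaft_stand [([431.0, -171.0, 10.0], 0.88, [389.0, 235.0]), ([474.0, 319.0, 12.0], 0.77, [193.0, 220.0])]
snap_ring [([441.0, -173.0, 73.0], 0.65, [393.0, 229.0]), ([658.0, 189.0, 27.0], 0.59, [245.0, 146.0])]
ring_eyes [([442.0, -173.0, 75.0], 0.68, [393.0, 228.0]), ([494.0, 146.0, 112.0], 0.21, [256.0, 206.0])]
pliers [([491.0, 149.0, 112.0], 0.49, [255.0, 207.0])]
plier_g
[... 538 characters left out ...]
32.0, -308.0, 9.0], 0.49, [445.0, 234.0])]
{'clock': 1.2, 'joints': array([-1.30162225e+00,  2.99900203e-01,  1.52099770e+00, -3.79088367e-06,
        1.32069064e+00, -6.66270250e-02]), 'qd': array([-0.00160243, -0.00169838, -0.000875  , -0.00101017, -0.00342295,
       -0.00067116]), 'effort': array([ 3.63591407e-04, -5.31661606e+01, -3.52916157e+01,  7.09303818e-02,
        2.13719357e-02, -5.41564839e-05]), 'eef_pos': array([ 181.21965491, -519.28068722,  205.44644277]), 'eef_rot': array([3.14158880e+00, 3.93797472e-06, 3.35802036e-01]), 'wrist_force': array([-0.21392278, -0.36491547, -0.74732199]), 'moment': array([-0.01406026,  0.03874868,  0.01276025]), 'finger_gap': 94.04383677334079}
```

View pics/top0.png

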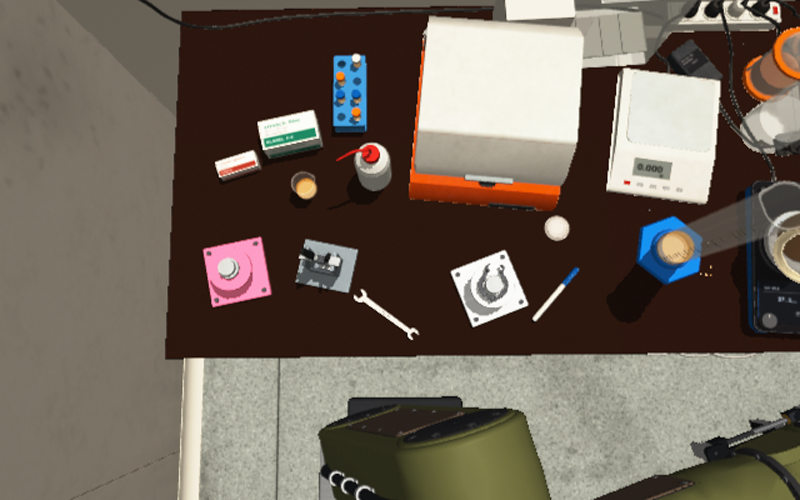

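View pics/scene0.png

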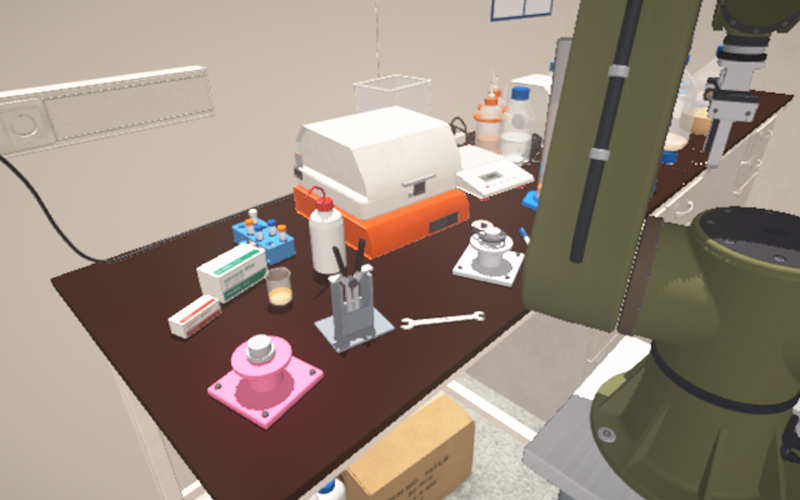

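```bash
python3 - <<'E'
from h import *
p=manip.camera("top")
a=cv2.resize(p["pixels"][185:240,230:290],(400,367),interpolation=cv2.INTER_CUBIC)
b=cv2.resize(p["pixels"][195:265,355:425],(400,400),interpolation=cv2.INTER_CUBIC)[:367]
cv2.imwrite("pics/c1.png",cv2.cvtColor(np.hstack([a,b]),cv2.COLOR_RGB2BGR))
for k,z in (("tool_stand",6),("shaft_stand",12),("snap_ring",75),("pliers",150)):
    for r in manip.masks_of(p,k):
        m=r["mask"].astype(np.uint8);c=max(cv2.findContours(m,0,2)[0],key=cv2.contourArea)
        q=np.array([atz(p,u,v,z)[:2] for u,v in c[:,0]],np.float32)
        bb=cv2.minAreaRect(q); print(k,round(r["conf"],2),[np.round(x,1) for x in bb],q.mean(0).round(1),int(m.sum()))
E
```

```text
tool_stand 0.82 [array([491.6, 148.9]), array([110.8,  92.5]), np.float64(78.3)] [492.7 150.2] 1271
shaft_stand 0.75 [array([480.7, 328.8]), array([121.2, 123.2]), np.float64(11.0)] [481.2 326.9] 2318
shaft_stand 0.71 [array([ 441.9, -173.5]), array([122.1, 124.3]), np.float64(19.9)] [ 440.3 -173.2] 2279
snap_ring 0.78 [array([ 435. , -157.3]), array([49.6, 20.7]), np.float64(21.0)] [ 431.  -159.9] 140
snap_ring 0.57 [array([482.1, 140.5]), array([105.2,  85.9]), np.float64(78.2)] [486.4 141.1] 1311
pliers 0.72 [array([484.5, 142.9]), array([73. , 23.8]), np.float64(75.8)] [487.5 143.7] 238
```

View pics/c1.png

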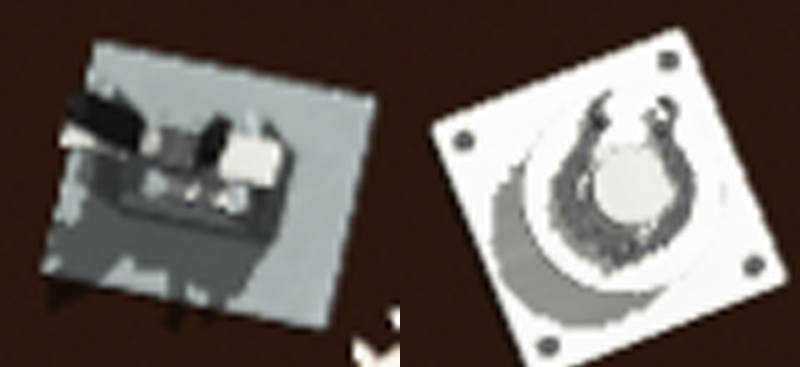

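```bash
python3 -m crank '[{"offset":[0.015,0.033,0.02],"spin":-3},{"offset":[0.03,0.065,0.03],"spin":-6},{"offset":[0.045,0.098,0.04],"spin":-9},{"offset":[0.06,0.13,0.04],"spin":-12},{"offset":[0.075,0.163,0.04],"spin":-15},{"offset":[0.09,0.195,0.04],"spin":-18},{"offset":[0.105,0.228,0.04],"spin":-21},{"offset":[0.12,0.26,0.04],"spin":-24}]' 1 20
python3 - <<'E'
from h import *
p=manip.camera("top"); save(p,"c2.png",(360,200,420,250),12)
ax=np.array([441.9,-173.5])
for s in (75.5,84): print(s,proj(p,[*ax,s]))
for yaw in (-8,-4,0,4):
    c,s=np.cos(np.radians(yaw)),np.sin(np.radians(yaw)); f=lambda x,y,z:((proj(p,[ax[0]+c*x-s*y,ax[1]+s*x+c*y,z])-[360,200])*12).round().astype(int).tolist()
    print(yaw,"apexL",f(32,15,82),"apexR",f(32,-15,82),"pivotback",f(-35,0,75.5),"nose",f(0,0,84))
E
```

```text
clock: 2.12
eef_pos: [301.5, -257.6, 245.6]
eef_rot: [3.141, -0.0, -0.086]
wrist_force: [0.9, -1.1, 0.5]
finger_gap: 93.7
75.5 [393.70703379 227.9739314 ]
84 [394.18871398 227.62020709]
-8 apexL [350, 161] apexR [503, 181] pivotback [385, 513] nose [410, 331]
-4 apexL [338, 166] apexR [492, 174] pivotback [398, 514] nose [410, 331]
0 apexL [327, 171] apexR [480, 169] pivotback [410, 514] nose [410, 331]
4 apexL [316, 176] apexR [468, 164] pivotback [423, 514] nose [410, 331]
```

View pics/c2.png

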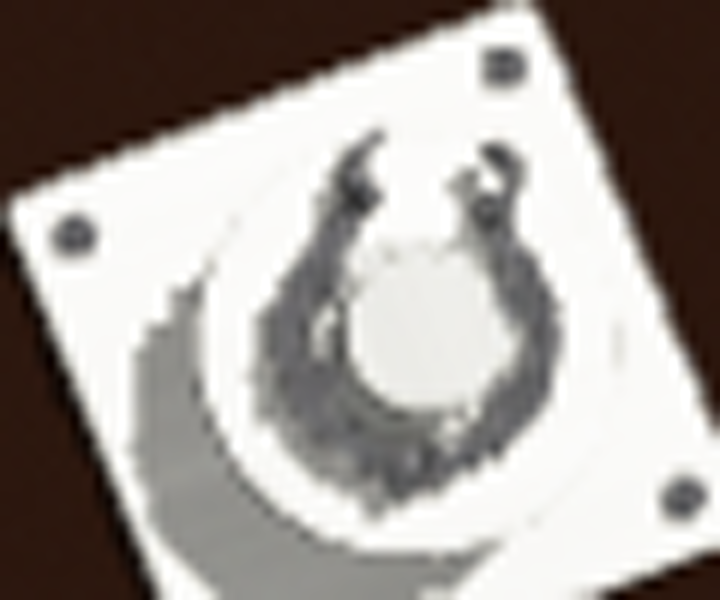

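```bash
python3 -m crank '[{"offset":[0.015,0.032,0],"spin":-1},{"offset":[0.031,0.066,0],"spin":-1},{"offset":[0.047,0.1,0],"spin":-2},{"offset":[0.063,0.134,0],"spin":-3},{"offset":[0.079,0.168,0],"spin":-4},{"offset":[0.095,0.202,0],"spin":-5},{"offset":[0.111,0.236,0],"spin":-6},{"offset":[0.125,0.268,0],"spin":-6.8}]' 
python3 -m crank '[{"offset":[0.013,0.028,0],"spin":0},{"offset":[0.026,0.056,0],"spin":0},{"offset":[0.039,0.084,0],"spin":0},{"offset":[0.052,0.112,0],"spin":0},{"offset":[0.061,0.132,-0.01],"spin":0},{"offset":[0.0645,0.1386,-0.03],"spin":0},{"offset":[0.0645,0.1386,-0.045],"spin":0},{"offset":[0.0645,0.1386,-0.045],"spin":0}]' 
python3 - <<'E'
from h import *
p=manip.camera("scene"); q=manip.camera("top")
a=cv2.resize(p["pixels"][150:290,200:360],(457,400),interpolation=cv2.INTER_CUBIC)
b=cv2.resize(q["pixels"][165:245,210:278],(340,400),interpolation=cv2.INTER_CUBIC)
cv2.imwrite("pics/c3.png",cv2.cvtColor(np.hstack([a,b]),cv2.COLOR_RGB2BGR))
s=manip.read_state();print(s["eef_pos"].round(1),s["eef_rot"].round(3))
for n,pp in (("s",p),("t",q)): print(n,proj(pp,[491,149,111]).round(1),proj(pp,s["eef_pos"]).round(1))
for pp in (p,q):
  for k in ("pliers","plier_guard","plier_pivot"): print(k,[(np.round(r["location"]).tolist(),round(r["conf"],2)) for r in manip.search_frame(pp,k)])
E
```

```text
clock: 2.83
eef_pos: [428.8, 16.3, 246.0]
eef_rot: [-3.141, -0.002, -0.208]
wrist_force: [0.6, 0.1, 0.6]
finger_gap: 93.9
clock: 3.5
eef_pos: [492.2, 155.1, 198.0]
eef_rot: [3.14, 0.003, -0.207]
wrist_force: [0.4, -0.6, 0.5]
finger_gap: 94.0
[493.3 154.7 201.3] [-3.141e+00 -1.000e-03 -2.080e-01]
s [280.  218.7] [274.2 179.1]
t [255.  206.9] [246.1 200. ]
pliers [([493.0, 151.0, 109.0], 0.82), ([394.0, 37.0, 2.0], 0.33)]
plier_guard [([491.0, 152.0, 110.0], 0.78)]
plier_pivot [([494.0, 148.0, 112.0], 0.61), ([637.0, 195.0, 41.0], 0.26)]
pliers [([438.0, -172.0, 73.0], 0.61), ([394.0, 29.0, 6.0], 0.25)]
plier_guard [([468.0, 111.0, 4.0], 0.48)]
plier_pivot []
```

View pics/c3.png

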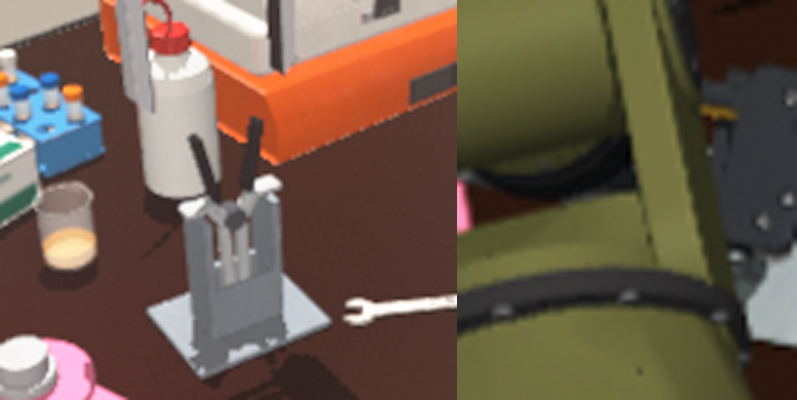

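```bash
python3 - <<'E'
from h import *
p=manip.camera("scene")
for u,v,z in ((195,138,166),(256,122,166),(225,130,166),(195,208,111),(268,184,111),(232,214,93)):
    print(u,v,z,atz(p,200+(u+.5)/2.857-.5,150+(v+.5)/2.857-.5,z).round(1))
print(manip.read_state()["eef_pos"])
E
```

```text
195 138 166 [495.9 171.2 166. ]
256 122 166 [482.9 127.9 166. ]
225 130 166 [489.7 150.1 166. ]
195 208 111 [497.6 174.8 111. ]
268 184 111 [484.3 118.3 111. ]
232 214 93 [494.9 144.6  93. ]
[493.46144203 154.73580668 201.61585254]
```

```bash
python3 -m crank '[{"offset":[-0.003,-0.005,-0.01],"spin":0},{"offset":[-0.003,-0.005,-0.03],"spin":0},{"offset":[-0.003,-0.005,-0.05],"spin":0},{"offset":[-0.003,-0.005,-0.07],"spin":0},{"offset":[-0.003,-0.005,-0.08],"spin":0},{"offset":[-0.003,-0.005,-0.0875],"spin":0},{"offset":[-0.003,-0.005,-0.0875],"spin":0},{"offset":[-0.003,-0.005,-0.0875],"spin":0}]' 
python3 -m crank '[{"offset":[0,0,0],"spin":0},{"offset":[0,0,0],"spin":0},{"offset":[0,0,0],"spin":0},{"offset":[0,0,0],"spin":0},{"offset":[0,0,0],"spin":0},{"offset":[0,0,0],"spin":0},{"offset":[0,0,0],"spin":0},{"offset":[0,0,0],"spin":0}]' 0.3 4
```

```text
clock: 4.62
eef_pos: [490.7, 149.7, 114.5]
eef_rot: [-3.14, -0.003, -0.208]
wrist_force: [-0.3, 0.2, -0.4]
finger_gap: 93.7
clock: 5.28
eef_pos: [490.8, 149.8, 114.6]
eef_rot: [-3.14, -0.003, -0.208]
wrist_force: [-0.7, 0.5, 1.4]
finger_gap: 45.1
```

```bash
python3 -m crank '[{"offset":[0,0,0],"spin":0},{"offset":[0,0,0],"spin":0},{"offset":[0,0,0],"spin":0},{"offset":[0,0,0],"spin":0},{"offset":[0,0,0],"spin":0},{"offset":[0,0,0],"spin":0},{"offset":[0,0,0],"spin":0},{"offset":[0,0,0],"spin":0}]' 0.43 25
python3 -m crank '[{"offset":[0,0,0.004],"spin":0},{"offset":[0,0,0.012],"spin":0},{"offset":[0,0,0.024],"spin":0},{"offset":[0,0,0.04],"spin":0},{"offset":[0,0,0.06],"spin":0},{"offset":[0,0,0.08],"spin":0},{"offset":[0,0,0.1],"spin":0},{"offset":[0,0,0.115],"spin":0}]'
python3 -m crank '[{"offset":[0,0,0.005],"spin":0},{"offset":[0,0,0.005],"spin":0},{"offset":[0,0,0.005],"spin":0},{"offset":[0,0,0.005],"spin":0},{"offset":[0,0,0.005],"spin":0},{"offset":[0,0,0.005],"spin":0},{"offset":[0,0,0.005],"spin":0},{"offset":[0,0,0.005],"spin":0}]'
```

```text
clock: 5.95
eef_pos: [490.7, 149.7, 114.6]
eef_rot: [-3.14, -0.003, -0.208]
wrist_force: [0.6, -0.2, 0.2]
finger_gap: 40.6
clock: 6.62
eef_pos: [490.9, 149.8, 232.1]
eef_rot: [-3.139, -0.005, -0.208]
wrist_force: [-1.0, -0.1, -0.9]
finger_gap: 40.9
clock: 7.28
eef_pos: [490.8, 149.7, 236.8]
eef_rot: [-3.139, -0.005, -0.208]
wrist_force: [0.3, 1.1, -1.3]
finger_gap: 40.4
```

```bash
python3 -m crank '[{"offset":[-0.001,-0.01,0],"spin":1},{"offset":[-0.002,-0.035,0],"spin":2},{"offset":[-0.003,-0.065,0],"spin":3},{"offset":[-0.005,-0.1,0],"spin":4},{"offset":[-0.006,-0.135,0],"spin":5},{"offset":[-0.008,-0.17,0],"spin":6},{"offset":[-0.009,-0.205,0],"spin":7},{"offset":[-0.011,-0.235,0],"spin":8}]'
python3 -m crank '[{"offset":[-0.002,-0.03,0],"spin":1},{"offset":[-0.003,-0.055,0],"spin":2},{"offset":[-0.004,-0.075,0],"spin":2},{"offset":[-0.0043,-0.086,0],"spin":2},{"offset":[-0.0043,-0.09,-0.005],"spin":2},{"offset":[-0.0043,-0.0917,-0.015],"spin":2},{"offset":[-0.0043,-0.0917,-0.02],"spin":2},{"offset":[-0.0043,-0.0917,-0.02],"spin":2}]'
python3 - <<'E'
from h import *
p=manip.camera("scene"); q=manip.camera("top")
a=cv2.resize(p["pixels"][140:220,350:430],(400,400),interpolation=cv2.INTER_CUBIC)
b=cv2.resize(q["pixels"][190:250,370:430],(400,400),interpolation=cv2.INTER_CUBIC)
cv2.imwrite("pics/c4.png",cv2.cvtColor(np.hstack([a,b]),cv2.COLOR_RGB2BGR))
s=manip.read_state();print(s["eef_pos"].round(1),s["eef_rot"].round(3),s["wrist_force"],s["finger_gap"])
t=s["eef_pos"]
F=lambda X:[((proj(p,X)-[350,140]+.5)*5-.5).round(),((proj(q,X)-[370,190]+.5)*6.667-.5).round()]
print("tip",F([t[0],t[1],t[2]-107]),"eyes",F([475.5,-177,82]),"nose",F([443.5,-176,84]))
E
```

```text
clock: 7.95
eef_pos: [479.5, -87.3, 236.8]
eef_rot: [-3.14, -0.005, -0.068]
wrist_force: [0.5, -0.2, -1.7]
finger_gap: 40.7
clock: 8.62
eef_pos: [474.7, -177.8, 215.0]
eef_rot: [-3.138, -0.002, -0.033]
wrist_force: [-0.0, -0.1, -2.0]
finger_gap: 40.4
[ 475.2 -178.1  216.5] [-3.139 -0.004 -0.032] [ 0.15211004 -0.30708814 -1.0185155 ] 40.45579721371598
tip [array([170., 156.]), array([184., 150.])] eyes [array([165., 206.]), array([170., 159.])] nose [array([216., 223.]), array([171., 249.])]
```

View pics/c4.png

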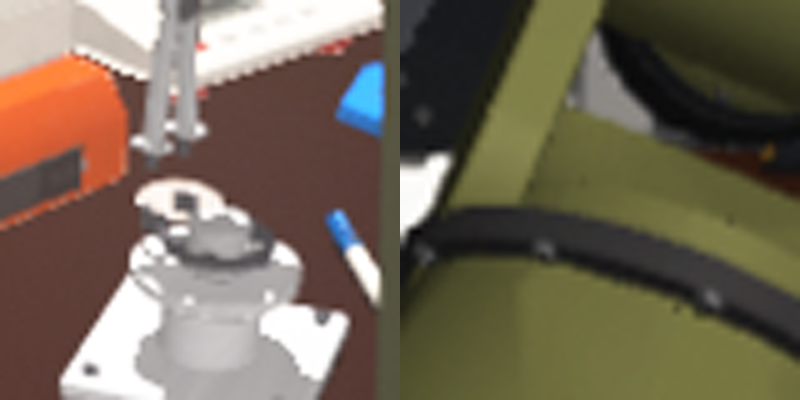

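```bash
cat > ov.py <<'E'
from h import *
def ov(name,axis,yaw,zr,x0=366,y0=160,w=50,h=50,k=8,spread=0.0):
    p=manip.camera("scene")
    a=cv2.cvtColor(cv2.resize(p["pixels"][y0:y0+h,x0:x0+w],None,fx=k,fy=k,interpolation=cv2.INTER_CUBIC),cv2.COLOR_RGB2BGR)
    b=a.copy(); c,s=np.cos(np.radians(yaw)),np.sin(np.radians(yaw))
    P=lambda x,y,z:((proj(p,[axis[0]+c*x-s*y,axis[1]+s*x+c*y,z])-[x0,y0]+.5)*k-.5).round().astype(int)
    L=lambda pts,col,cl=False:cv2.polylines(b,[np.array(pts)],cl,col,1)
    t=np.linspace(0,2*np.pi,40)
    L([P(16*np.cos(i),16*np.sin(i),84) for i in t],(0,0,255))
    L([P(42*np.cos(i),42*np.sin(i),60) for i in t],(255,0,0))
    for z,col in ((zr,(0,255,0)),(zr+12,(0,255,255))):
        for sg in (1,-1): L([P(27,sg*10,z),P(32,sg*15,z),P(37,sg*10,z)],col)
    cv2.imwrite("pics/"+name,np.hstack([a,b])); return p
E
python3 -c "
from ov import *
ov('c5.png',(443.5,-176),-2,70.5)"
```

```text
(no output)
```

View pics/c5.png

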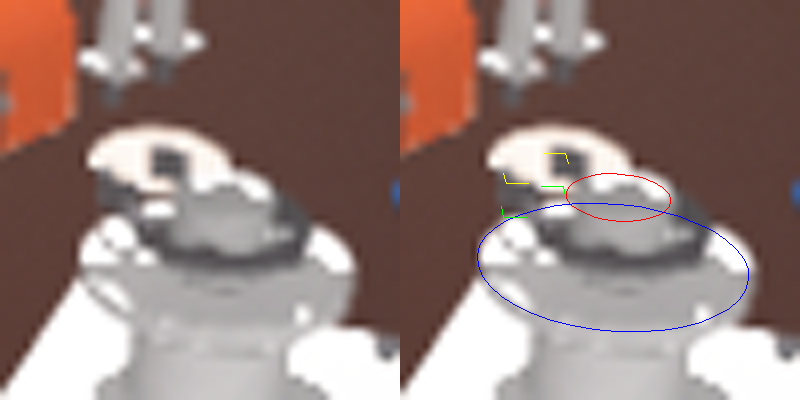

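```bash
python3 -m crank '[{"offset":[-0.0012,-0.0009,0],"spin":0},{"offset":[-0.0012,-0.0009,0],"spin":0},{"offset":[-0.0012,-0.0009,0],"spin":0},{"offset":[-0.0012,-0.0009,-0.005],"spin":0},{"offset":[-0.0012,-0.0009,-0.012],"spin":0},{"offset":[-0.0012,-0.0009,-0.018],"spin":0},{"offset":[-0.0012,-0.0009,-0.021],"spin":0},{"offset":[-0.0012,-0.0009,-0.021],"spin":0}]' 0.47
python3 -c "
from ov import *
s=manip.read_state();print(s['eef_pos'].round(1),s['eef_rot'].round(3),s['finger_gap'])
ov('c6.png',(442.5,-177),-2,70.5)"
```

```text
clock: 9.43
eef_pos: [473.8, -179.1, 194.8]
eef_rot: [-3.139, -0.003, -0.033]
wrist_force: [-0.5, -0.5, -1.4]
finger_gap: 44.1
[ 473.8 -179.1  194.8] [-3.139e+00 -3.000e-03 -3.300e-02] 44.1395830906766
```

View pics/c6.png

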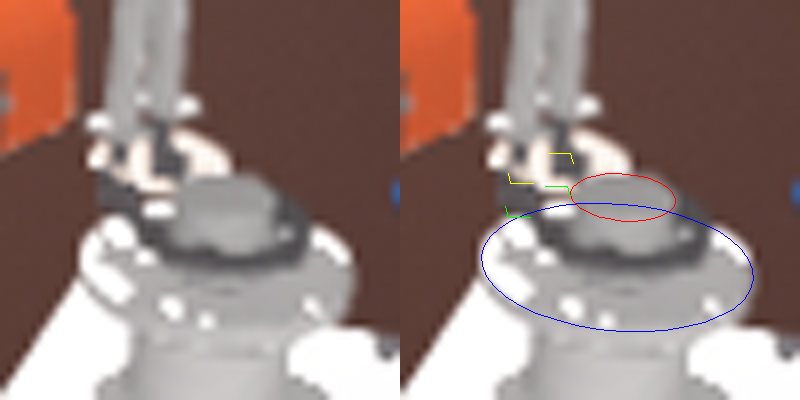

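```bash
python3 -m crank '[{"offset":[0.001,-0.0015,0],"spin":0},{"offset":[0.001,-0.0015,0],"spin":0},{"offset":[0.001,-0.0015,0],"spin":0},{"offset":[0.001,-0.0015,0],"spin":0},{"offset":[0.001,-0.0015,0],"spin":0},{"offset":[0.001,-0.0015,0],"spin":0},{"offset":[0.001,-0.0015,0],"spin":0},{"offset":[0.001,-0.0015,0],"spin":0}]' 0.507
python3 - <<'E'
from h import *
s=manip.read_state();print(s['eef_pos'].round(1),s['finger_gap'],s["wrist_force"])
p=manip.camera("scene"); x0,y0,w,h,k=372,160,28,36,14
a=cv2.cvtColor(cv2.resize(p["pixels"][y0:y0+h,x0:x0+w],None,fx=k,fy=k,interpolation=cv2.INTER_CUBIC),cv2.COLOR_RGB2BGR);b=a.copy()
pl=manip.read_state()["eef_pos"]; c,sn=np.cos(-.033),np.sin(-.033)
def P(o,x,y,z): return ((proj(p,[o[0]+c*x-sn*y,o[1]+sn*x+c*y,z])-[x0,y0]+.5)*k-.5).round().astype(int)
t=np.linspace(0,2*np.pi,24)
zt=pl[2]-106.9
for sg in (1,-1):
    for z in (zt,zt+10.5): cv2.polylines(b,[np.array([P(pl,3.5*np.cos(i),sg*5.5+3.5*np.sin(i),z) for i in t])],False,(0,0,255),1)
    e=(474.5,-178.5)
    for z,col in ((70.5,(0,255,0)),(82.5,(0,255,255))): cv2.polylines(b,[np.array([P(e,-5,sg*10,z),P(e,0,sg*15,z),P(e,5,sg*10,z)])],False,col,1)
cv2.imwrite("pics/c7.png",np.hstack([a,b])); print(a.shape)
E
```

```text
clock: 10.15
eef_pos: [475.0, -180.7, 195.5]
eef_rot: [-3.139, -0.004, -0.033]
wrist_force: [0.1, -0.6, -2.2]
finger_gap: 47.8
[ 475.  -180.7  195.5] 47.83718072455093 [ 0.09478602 -0.61305405 -2.15586565]
(504, 392, 3)
```

View pics/c7.png

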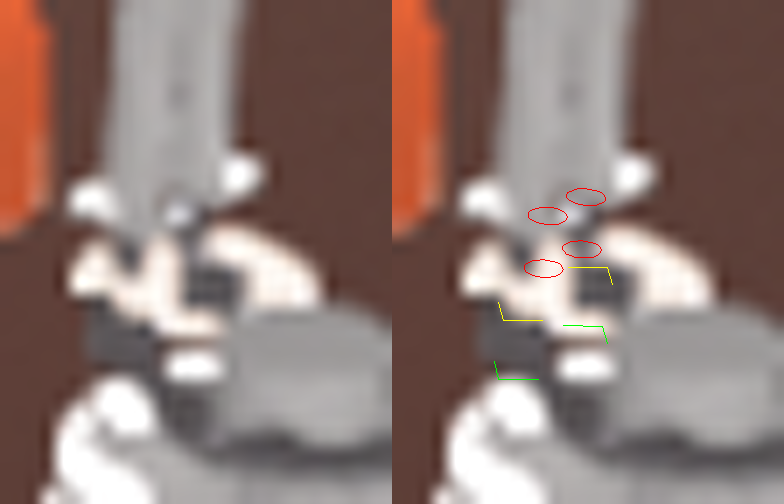

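```bash
python3 -m crank '[{"offset":[-0.0016,0,0],"spin":0},{"offset":[-0.0016,0,-0.001],"spin":0},{"offset":[-0.0016,0,-0.003],"spin":0},{"offset":[-0.0016,0,-0.005],"spin":0},{"offset":[-0.0016,0,-0.0065],"spin":0},{"offset":[-0.0016,0,-0.008],"spin":0},{"offset":[-0.0016,0,-0.009],"spin":0},{"offset":[-0.0016,0,-0.009],"spin":0}]'
python3 -m crank '[{"offset":[0,0,0],"spin":0},{"offset":[0,0,-0.001],"spin":0},{"offset":[0,0,-0.0015],"spin":0},{"offset":[0,0,-0.002],"spin":0},{"offset":[0,0,-0.0025],"spin":0},{"offset":[0,0,-0.003],"spin":0},{"offset":[0,0,-0.003],"spin":0},{"offset":[0,0,-0.003],"spin":0}]'
```

```text
clock: 10.87
eef_pos: [473.3, -180.6, 186.2]
eef_rot: [-3.139, -0.004, -0.033]
wrist_force: [-0.1, 0.3, -2.1]
finger_gap: 47.7
clock: 11.53
eef_pos: [473.3, -180.6, 183.2]
eef_rot: [-3.139, -0.004, -0.033]
wrist_force: [-0.2, 0.5, -0.9]
finger_gap: 48.2
```

```bash
python3 -m crank '[{"offset":[0,0,0],"spin":0},{"offset":[0,0,0],"spin":0},{"offset":[0,0,0],"spin":0},{"offset":[0,0,0],"spin":0},{"offset":[0,0,0.0005],"spin":0},{"offset":[0,0,0.0005],"spin":0},{"offset":[0,0,0.0005],"spin":0},{"offset":[0,0,0.0005],"spin":0}]' 0.43 30
python3 - <<'E'
from h import *
s=manip.read_state();print(s['eef_pos'].round(1),s['finger_gap'],s["wrist_force"],s["moment"])
p=manip.camera("scene"); save(p,"c8.png",(368,150,418,195),14)
E
```

```text
clock: 12.2
eef_pos: [473.3, -180.6, 183.6]
eef_rot: [-3.139, -0.004, -0.033]
wrist_force: [-0.2, -0.0, -1.5]
finger_gap: 40.5
[ 473.3 -180.6  183.6] 40.49727788634224 [-0.20997222 -0.00369383 -1.46429582] [0.04113306 0.05369564 0.0156267 ]
```

View pics/c8.png

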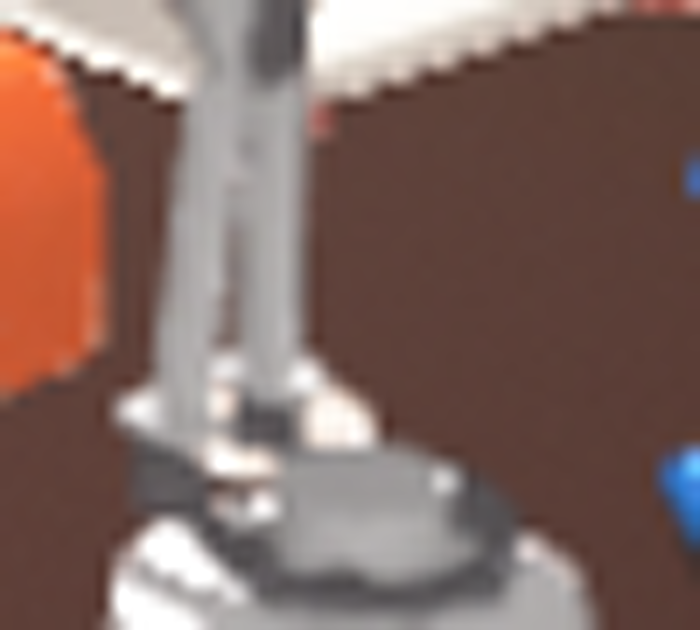

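```bash
python3 -m crank '[{"offset":[0,0,0],"spin":0},{"offset":[0,0,0],"spin":0},{"offset":[0,0,0],"spin":0},{"offset":[0,0,0],"spin":0},{"offset":[0,0,0],"spin":0},{"offset":[0,0,0],"spin":0},{"offset":[0,0,0],"spin":0},{"offset":[0,0,0],"spin":0}]' 0.38 8
python3 -m crank '[{"offset":[0,0,0],"spin":0},{"offset":[0,0,0],"spin":0},{"offset":[0,0,0],"spin":0},{"offset":[0,0,0],"spin":0},{"offset":[0,0,0],"spin":0},{"offset":[0,0,0],"spin":0},{"offset":[0,0,0],"spin":0},{"offset":[0,0,0],"spin":0}]' 0.38 11
```

```text
clock: 12.92
eef_pos: [473.3, -180.6, 183.6]
eef_rot: [-3.139, -0.004, -0.033]
wrist_force: [0.5, 0.2, -2.2]
finger_gap: 40.1
clock: 13.58
eef_pos: [473.3, -180.6, 183.7]
eef_rot: [-3.139, -0.004, -0.033]
wrist_force: [-0.9, 0.3, -1.6]
finger_gap: 36.0
```

```bash
python3 -m crank '[{"offset":[-0.0003,0,0.0001],"spin":0},{"offset":[-0.0006,0.0001,0.0002],"spin":0},{"offset":[-0.0009,0.0002,0.0003],"spin":0},{"offset":[-0.0012,0.0003,0.0004],"spin":0},{"offset":[-0.0014,0.0003,0.0005],"spin":0},{"offset":[-0.0015,0.0003,0.0005],"spin":0},{"offset":[-0.0015,0.0003,0.0005],"spin":0},{"offset":[-0.0015,0.0003,0.0005],"spin":0}]' 0.32 25
python3 -m crank '[{"offset":[-0.0003,0,0.0001],"spin":0},{"offset":[-0.0006,0.0001,0.0002],"spin":0},{"offset":[-0.0009,0.0002,0.0003],"spin":0},{"offset":[-0.0012,0.0003,0.0004],"spin":0},{"offset":[-0.0014,0.0003,0.0005],"spin":0},{"offset":[-0.0015,0.0003,0.0005],"spin":0},{"offset":[-0.0015,0.0003,0.0005],"spin":0},{"offset":[-0.0015,0.0003,0.0005],"spin":0}]' 0.268
python3 - <<'E'
from h import *
s=manip.read_state();print(s['eef_pos'].round(1),s['finger_gap'],s["wrist_force"],s["moment"])
p=manip.camera("scene"); save(p,"c9.png",(368,150,418,195),14)
E
```

```text
clock: 14.25
eef_pos: [471.8, -180.3, 184.1]
eef_rot: [-3.139, -0.003, -0.033]
wrist_force: [0.1, -0.7, -1.6]
finger_gap: 30.2
clock: 14.92
eef_pos: [470.3, -180.0, 184.6]
eef_rot: [-3.139, -0.003, -0.033]
wrist_force: [-0.5, 0.5, -2.1]
finger_gap: 25.3
[ 470.3 -180.   184.6] 25.332802826379233 [-0.47866593  0.49005156 -2.07745235] [-0.0151084  -0.00498409  0.04016095]
```

View pics/c9.png

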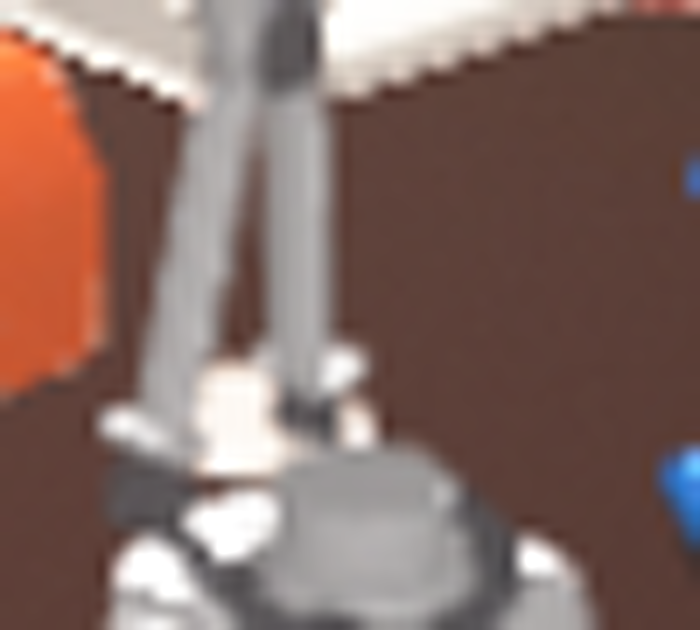

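```bash
python3 -m crank '[{"offset":[0,0,0.0001],"spin":0},{"offset":[-0.0001,0,0.0002],"spin":0},{"offset":[-0.0002,0,0.0003],"spin":0},{"offset":[-0.0003,0,0.0004],"spin":0},{"offset":[-0.0003,0,0.0004],"spin":0},{"offset":[-0.0003,0,0.0004],"spin":0},{"offset":[-0.0003,0,0.0004],"spin":0},{"offset":[-0.0003,0,0.0004],"spin":0}]' 0.245 28
python3 -m crank '[{"offset":[0,0,-0.0003],"spin":0},{"offset":[0,0,-0.0006],"spin":0},{"offset":[0,0,-0.001],"spin":0},{"offset":[0,0,-0.0015],"spin":0},{"offset":[0,0,-0.002],"spin":0},{"offset":[0,0,-0.0025],"spin":0},{"offset":[0,0,-0.003],"spin":0},{"offset":[0,0,-0.003],"spin":0}]'
python3 -m crank '[{"offset":[0,0,-0.0003],"spin":0},{"offset":[0,0,-0.0006],"spin":0},{"offset":[0,0,-0.001],"spin":0},{"offset":[0,0,-0.0015],"spin":0},{"offset":[0,0,-0.002],"spin":0},{"offset":[0,0,-0.0025],"spin":0},{"offset":[0,0,-0.003],"spin":0},{"offset":[0,0,-0.003],"spin":0}]'
```

```text
clock: 15.63
eef_pos: [470.0, -180.0, 185.0]
eef_rot: [-3.139, -0.003, -0.033]
wrist_force: [-0.6, 0.8, -2.5]
finger_gap: 23.7
clock: 16.3
eef_pos: [470.0, -180.0, 181.9]
eef_rot: [-3.139, -0.003, -0.033]
wrist_force: [-1.0, -0.2, -1.4]
finger_gap: 23.1
clock: 16.97
eef_pos: [470.0, -180.0, 178.8]
eef_rot: [-3.139, -0.003, -0.033]
wrist_force: [1.0, 0.9, -1.3]
finger_gap: 23.4
```

```bash
python3 -m crank '[{"offset":[0,0,-0.0003],"spin":0},{"offset":[0,0,-0.0006],"spin":0},{"offset":[0,0,-0.001],"spin":0},{"offset":[0,0,-0.0015],"spin":0},{"offset":[0,0,-0.002],"spin":0},{"offset":[0,0,-0.0025],"spin":0},{"offset":[0,0,-0.003],"spin":0},{"offset":[0,0,-0.003],"spin":0}]'
python3 - <<'E'
from h import *
s=manip.read_state();print(s['eef_pos'].round(1),s['finger_gap'],s["wrist_force"],s["moment"])
p=manip.camera("scene"); save(p,"d1.png",(368,150,418,200),12)
for n in ("snap_ring","ring_eyes","shaft_stand"): print(n,[(np.round(r["location"]).tolist(),round(r["conf"],2)) for r in manip.search_frame(p,n)])
E
```

```text
clock: 17.63
eef_pos: [469.9, -180.0, 175.7]
eef_rot: [-3.139, -0.003, -0.032]
wrist_force: [0.1, 0.7, -2.4]
finger_gap: 23.2
[ 469.9 -180.   175.7] 23.177359018308774 [ 0.07017338  0.69433299 -2.41707754] [0.01986951 0.02262267 0.02204034]
snap_ring [([434.0, -151.0, 66.0], 0.66), ([635.0, 194.0, 39.0], 0.21)]
ring_eyes []
shaft_stand [([428.0, -152.0, 13.0], 0.86), ([465.0, 341.0, 10.0], 0.79)]
```

```bash
python3 -m crank '[{"offset":[0,0,-0.0003],"spin":0},{"offset":[0,0,-0.0006],"spin":0},{"offset":[0,0,-0.001],"spin":0},{"offset":[0,0,-0.0015],"spin":0},{"offset":[0,0,-0.002],"spin":0},{"offset":[0,0,-0.0025],"spin":0},{"offset":[0,0,-0.003],"spin":0},{"offset":[0,0,-0.003],"spin":0}]'
python3 -m crank '[{"offset":[0,0,-0.0002],"spin":0},{"offset":[0,0,-0.0004],"spin":0},{"offset":[0,0,-0.0006],"spin":0},{"offset":[0,0,-0.0008],"spin":0},{"offset":[0,0,-0.001],"spin":0},{"offset":[0,0,-0.0012],"spin":0},{"offset":[0,0,-0.0014],"spin":0},{"offset":[0,0,-0.0015],"spin":0}]'
```

```text
clock: 18.5
eef_pos: [470.0, -180.0, 172.9]
eef_rot: [-3.139, -0.003, -0.033]
wrist_force: [-0.1, -0.3, -0.2]
finger_gap: 23.5
clock: 19.17
eef_pos: [470.0, -180.0, 171.4]
eef_rot: [-3.139, -0.004, -0.033]
wrist_force: [-0.6, -0.3, 0.9]
finger_gap: 23.4
```

```bash
python3 -m crank '[{"offset":[0,0,-0.0002],"spin":0},{"offset":[0,0,-0.0004],"spin":0},{"offset":[0,0,-0.0006],"spin":0},{"offset":[0,0,-0.0008],"spin":0},{"offset":[0,0,-0.001],"spin":0},{"offset":[0,0,-0.001],"spin":0},{"offset":[0,0,-0.001],"spin":0},{"offset":[0,0,-0.001],"spin":0}]'
python3 -m crank '[{"offset":[0,0,-0.0002],"spin":0},{"offset":[0,0,-0.0004],"spin":0},{"offset":[0,0,-0.0006],"spin":0},{"offset":[0,0,-0.0008],"spin":0},{"offset":[0,0,-0.001],"spin":0},{"offset":[0,0,-0.001],"spin":0},{"offset":[0,0,-0.001],"spin":0},{"offset":[0,0,-0.001],"spin":0}]'
python3 - <<'E'
from h import *
p=manip.camera("scene"); save(p,"d2.png",(368,150,418,200),12)
f=[]
for i in range(8): manip.camera("scene"); f.append(manip.read_state()["wrist_force"])
print(np.mean(f,0))
E
```

```text
clock: 19.83
eef_pos: [470.0, -180.0, 170.3]
eef_rot: [-3.139, -0.003, -0.033]
wrist_force: [-0.8, 0.2, -0.1]
finger_gap: 23.2
clock: 20.5
eef_pos: [470.1, -180.0, 169.4]
eef_rot: [-3.139, -0.004, -0.033]
wrist_force: [-0.1, 0.8, 4.2]
finger_gap: 23.2
[0.42490822 0.41461025 4.69579933]
```

```bash
cat > f.py <<'E'
from h import *
f=[]
for i in range(6): manip.camera("scene"); f.append(manip.read_state()["wrist_force"])
print("mean force",np.mean(f,0).round(2))
E
python3 -m crank '[{"offset":[0,0,-0.0002],"spin":0},{"offset":[0,0,-0.0004],"spin":0},{"offset":[0,0,-0.0006],"spin":0},{"offset":[0,0,-0.0008],"spin":0},{"offset":[0,0,-0.001],"spin":0},{"offset":[0,0,-0.0012],"spin":0},{"offset":[0,0,-0.0012],"spin":0},{"offset":[0,0,-0.0012],"spin":0}]'; python3 f.py
python3 -m crank '[{"offset":[0,0,-0.0002],"spin":0},{"offset":[0,0,-0.0004],"spin":0},{"offset":[0,0,-0.0006],"spin":0},{"offset":[0,0,-0.0008],"spin":0},{"offset":[0,0,-0.001],"spin":0},{"offset":[0,0,-0.001],"spin":0},{"offset":[0,0,-0.001],"spin":0},{"offset":[0,0,-0.001],"spin":0}]'; python3 f.py
```

```text
clock: 21.62
eef_pos: [470.1, -180.0, 168.3]
eef_rot: [-3.139, -0.004, -0.033]
wrist_force: [0.7, 0.3, 6.0]
finger_gap: 23.0
mean force [0.09 0.94 5.98]
clock: 22.58
eef_pos: [470.2, -180.0, 167.5]
eef_rot: [-3.139, -0.004, -0.032]
wrist_force: [-0.4, 1.7, 7.2]
finger_gap: 23.6
mean force [-0.66  1.24  7.15]
```

```bash
python3 -m crank '[{"offset":[0,0,-0.0002],"spin":0},{"offset":[0,0,-0.0004],"spin":0},{"offset":[0,0,-0.0006],"spin":0},{"offset":[0,0,-0.0008],"spin":0},{"offset":[0,0,-0.001],"spin":0},{"offset":[0,0,-0.0012],"spin":0},{"offset":[0,0,-0.0012],"spin":0},{"offset":[0,0,-0.0012],"spin":0}]'; python3 f.py
python3 - <<'E'
from h import *
p=manip.camera("scene"); save(p,"d3.png",(363,130,423,200),8)
E
```

```text
clock: 23.55
eef_pos: [470.2, -180.1, 166.7]
eef_rot: [-3.139, -0.004, -0.032]
wrist_force: [0.3, 1.8, 7.7]
finger_gap: 23.5
mean force [-0.61  0.95  8.41]
```

View pics/d3.png

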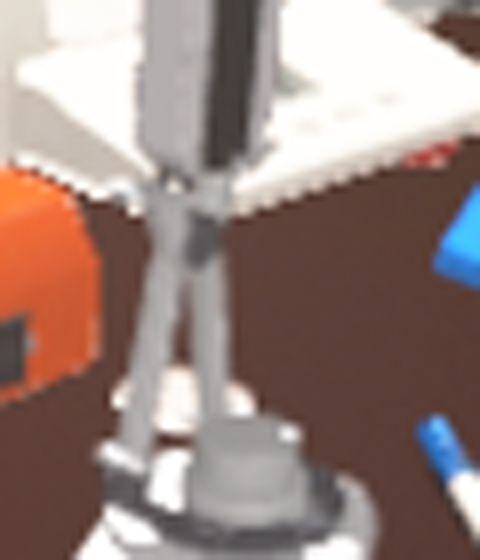

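```bash
python3 -m crank '[{"offset":[0,0,-0.0002],"spin":0},{"offset":[0,0,-0.0004],"spin":0},{"offset":[0,0,-0.0006],"spin":0},{"offset":[0,0,-0.0008],"spin":0},{"offset":[0,0,-0.001],"spin":0},{"offset":[0,0,-0.001],"spin":0},{"offset":[0,0,-0.001],"spin":0},{"offset":[0,0,-0.001],"spin":0}]'; python3 f.py
python3 -m crank '[{"offset":[0,0,-0.0003],"spin":0},{"offset":[0,0,-0.0005],"spin":0},{"offset":[0,0,-0.0007],"spin":0},{"offset":[0,0,-0.0007],"spin":0},{"offset":[0,0,-0.0007],"spin":0},{"offset":[0,0,-0.0007],"spin":0},{"offset":[0,0,-0.0007],"spin":0},{"offset":[0,0,-0.0007],"spin":0}]' 0.295; python3 f.py
```

```text
clock: 24.57
eef_pos: [470.4, -180.1, 166.1]
eef_rot: [-3.14, -0.005, -0.032]
wrist_force: [-0.6, 1.7, 10.0]
finger_gap: 23.6
mean force [-0.44  1.    9.17]
clock: 25.53
eef_pos: [470.8, -180.4, 166.1]
eef_rot: [-3.14, -0.006, -0.032]
wrist_force: [0.9, -0.5, 10.5]
finger_gap: 27.8
mean force [ 0.2  -0.09  9.68]
```

```bash
python3 -m crank '[{"offset":[0.0002,0,-0.0002],"spin":0},{"offset":[0.0004,0,-0.0003],"spin":0},{"offset":[0.0006,0,-0.0004],"spin":0},{"offset":[0.0006,0,-0.0005],"spin":0},{"offset":[0.0006,0,-0.0005],"spin":0},{"offset":[0.0006,0,-0.0005],"spin":0},{"offset":[0.0006,0,-0.0005],"spin":0},{"offset":[0.0006,0,-0.0005],"spin":0}]' 0.335; python3 f.py
python3 -m crank '[{"offset":[0.0002,0,-0.0002],"spin":0},{"offset":[0.0004,0,-0.0003],"spin":0},{"offset":[0.0006,0,-0.0004],"spin":0},{"offset":[0.0006,0,-0.0005],"spin":0},{"offset":[0.0006,0,-0.0005],"spin":0},{"offset":[0.0006,0,-0.0005],"spin":0},{"offset":[0.0006,0,-0.0005],"spin":0},{"offset":[0.0006,0,-0.0005],"spin":0}]' 0.37; python3 f.py
```

```text
clock: 26.5
eef_pos: [471.7, -180.6, 166.2]
eef_rot: [-3.141, -0.008, -0.032]
wrist_force: [-0.6, 0.1, 8.8]
finger_gap: 31.4
mean force [-0.1   0.33  9.13]
clock: 27.47
eef_pos: [472.6, -180.8, 166.2]
eef_rot: [3.141, -0.009, -0.033]
wrist_force: [0.2, 0.6, 8.9]
finger_gap: 34.8
mean force [0.44 0.29 9.05]
```

```bash
python3 -m crank '[{"offset":[0.0002,0,-0.0003],"spin":0},{"offset":[0.0004,0,-0.0005],"spin":0},{"offset":[0.0006,0,-0.0007],"spin":0},{"offset":[0.0006,0,-0.0007],"spin":0},{"offset":[0.0006,0,-0.0007],"spin":0},{"offset":[0.0006,0,-0.0007],"spin":0},{"offset":[0.0006,0,-0.0007],"spin":0},{"offset":[0.0006,0,-0.0007],"spin":0}]' 0.41; python3 f.py
python3 -m crank '[{"offset":[0,0,-0.0002],"spin":0},{"offset":[0,0,-0.0003],"spin":0},{"offset":[0,0,-0.0005],"spin":0},{"offset":[0,0,-0.0007],"spin":0},{"offset":[0,0,-0.0007],"spin":0},{"offset":[0,0,-0.0007],"spin":0},{"offset":[0,0,-0.0007],"spin":0},{"offset":[0,0,-0.0007],"spin":0}]' 0.45; python3 f.py
```

```text
clock: 28.43
eef_pos: [473.5, -180.9, 166.1]
eef_rot: [3.141, -0.01, -0.032]
wrist_force: [-0.4, 1.4, 9.2]
finger_gap: 38.8
mean force [-0.12  0.9   9.09]
clock: 29.4
eef_pos: [473.8, -181.1, 165.9]
eef_rot: [3.141, -0.011, -0.033]
wrist_force: [-0.8, 1.0, 8.3]
finger_gap: 42.3
mean force [-0.14  0.87  8.79]
```

```bash
python3 -m crank '[{"offset":[0,0,0],"spin":0},{"offset":[0,0,0],"spin":0},{"offset":[0,0,0],"spin":0},{"offset":[0,0,0],"spin":0},{"offset":[0,0,0],"spin":0},{"offset":[0,0,0],"spin":0},{"offset":[0,0,0],"spin":0},{"offset":[0,0,0],"spin":0}]' 0.50; python3 f.py
python3 -m crank '[{"offset":[0,0,0.0005],"spin":0},{"offset":[0,0,0.001],"spin":0},{"offset":[0,0,0.0015],"spin":0},{"offset":[0,0,0.002],"spin":0},{"offset":[0,0,0.003],"spin":0},{"offset":[0,0,0.004],"spin":0},{"offset":[0,0,0.005],"spin":0},{"offset":[0,0,0.005],"spin":0}]'; python3 f.py
```

```text
clock: 30.37
eef_pos: [474.0, -181.2, 166.2]
eef_rot: [3.14, -0.012, -0.033]
wrist_force: [-0.1, -0.0, 7.1]
finger_gap: 47.3
mean force [ 0.14 -0.01  6.78]
clock: 31.33
eef_pos: [474.0, -181.2, 171.4]
eef_rot: [3.14, -0.012, -0.033]
wrist_force: [0.9, 0.1, -1.5]
finger_gap: 47.2
mean force [-0.1  -0.2  -1.11]
```

```bash
python3 -m crank '[{"offset":[0,0,0.001],"spin":0},{"offset":[0,0,0.002],"spin":0},{"offset":[0,0,0.004],"spin":0},{"offset":[0,0,0.006],"spin":0},{"offset":[0,0,0.009],"spin":0},{"offset":[0,0,0.012],"spin":0},{"offset":[0,0,0.015],"spin":0},{"offset":[0,0,0.018],"spin":0}]'; python3 f.py
python3 -m crank '[{"offset":[0,0,0],"spin":0},{"offset":[0,0,0],"spin":0},{"offset":[0,0,0],"spin":0},{"offset":[0,0,0.006],"spin":0},{"offset":[0,0,0.016],"spin":0},{"offset":[0,0,0.03],"spin":0},{"offset":[0,0,0.045],"spin":0},{"offset":[0,0,0.048],"spin":0}]' 0.44 25
python3 - <<'E'
from h import *
p=manip.camera("scene")
k=8;x0,y0,w,h=358,110,75,75
a=cv2.cvtColor(cv2.resize(p["pixels"][y0:y0+h,x0:x0+w],None,fx=k,fy=k,interpolation=cv2.INTER_CUBIC),cv2.COLOR_RGB2BGR)
cv2.imwrite("pics/d4.png",a)
for n in ("snap_ring","ring_eyes","pliers","plier_pivot"): print(n,[(np.round(r["location"]).tolist(),round(r["conf"],2)) for r in manip.search_frame(p,n)])
s=manip.read_state();print(s["eef_pos"].round(1),s["eef_rot"].round(3),s["wrist_force"].round(1),s["finger_gap"])
E
```

```text
clock: 32.3
eef_pos: [474.0, -181.2, 189.6]
eef_rot: [3.14, -0.012, -0.033]
wrist_force: [-0.9, 0.0, -1.8]
finger_gap: 47.0
mean force [ 0.1  -0.09 -1.41]
clock: 33.27
eef_pos: [474.6, -181.5, 240.2]
eef_rot: [3.139, -0.015, -0.032]
wrist_force: [0.0, 0.3, -1.2]
finger_gap: 41.4
snap_ring [([439.0, -160.0, 61.0], 0.5), ([477.0, -185.0, 215.0], 0.43)]
ring_eyes [([439.0, -162.0, 63.0], 0.67)]
pliers [([475.0, -185.0, 215.0], 0.97)]
plier_pivot [([473.0, -184.0, 215.0], 0.75)]
[ 473.6 -181.   236.3] [ 3.141 -0.01  -0.033] [ 0.3 -0.1 -1.8] 41.47909998339871
```

```bash
python3 -m crank '[{"offset":[0.001,0.01,0],"spin":-1},{"offset":[0.002,0.035,0],"spin":-2},{"offset":[0.003,0.065,0],"spin":-3},{"offset":[0.005,0.1,0],"spin":-4},{"offset":[0.007,0.135,0],"spin":-5},{"offset":[0.009,0.17,0],"spin":-6},{"offset":[0.011,0.205,0],"spin":-7},{"offset":[0.012,0.23,0],"spin":-8}]'
python3 -m crank '[{"offset":[0.002,0.03,0],"spin":-1},{"offset":[0.003,0.055,0],"spin":-2},{"offset":[0.004,0.08,0],"spin":-2},{"offset":[0.005,0.095,0],"spin":-2},{"offset":[0.005,0.1,0],"spin":-2},{"offset":[0.005,0.1,0],"spin":-2},{"offset":[0.005,0.1,0],"spin":-2},{"offset":[0.005,0.1,0],"spin":-2}]'
python3 - <<'E'
from h import *
p=manip.camera("scene"); s=manip.read_state();t=s["eef_pos"];print(t.round(1),s["eef_rot"].round(3),s["finger_gap"])
m=manip.masks_of(p,"pliers"); 
for r in m:
    k=r["mask"];v,u=np.nonzero(k);print(r["conf"],k.sum(),u.min(),u.max(),v.min(),v.max())
    if r["conf"]>.4:
        for row in range(v.max()-34,v.max()+1,3): uu=u[v==row]; print(row,uu.min(),uu.max()) if len(uu) else 0
for z in (129,140,160,180,200): print(z,proj(p,[t[0],t[1],t[2]-235+z]).round(1))
q=manip.camera("top"); g=cv2.cvtColor(q["pixels"],cv2.COLOR_RGB2GRAY)[208:250,380:412]
for r in g[::1]: print("".join("#" if x<110 else "+" if x<150 else "-" if x<200 else "." for x in r))
E
```

```text
clock: 34.18
eef_pos: [485.2, 51.4, 235.7]
eef_rot: [3.141, -0.009, -0.172]
wrist_force: [1.1, -1.0, -1.6]
finger_gap: 41.9
clock: 34.85
eef_pos: [490.1, 150.5, 235.5]
eef_rot: [3.141, -0.009, -0.208]
wrist_force: [-0.1, -0.5, -0.4]
finger_gap: 41.5
[490.2 150.5 235.6] [ 3.141 -0.009 -0.208] 41.34952533326085
0.71 932 256 293 135 214
180 270 283
183 270 283
186 270 283
189 271 284
192 271 284
195 271 284
198 271 284
201 271 285
204 271 287
207 268 287
210 269 285
213 272 275
129 [279.2 211.2]
140 [278.8 206.4]
160 [278.3 197.6]
180 [277.7 188.5]
200 [277.  179.2]
#+-.........................####
-...........................+###
.............................###
.............................+##
.........--........-+.........##
........-+.........+#+........+#
.......+#-.........###........+#
......-##.........-+#+.........#
......-##+.........-#-.........+
......-###-........+#+..........
......-###........-##-..........
......-+#-........-##+..........
......-+-........--+++..........
.....+##-..........-++-.........
....+##+............-+#-........
...-+##-.-...........-+#-.......
..
[... 155 characters left out ...]
+......
..+##+-+#..............+#+......
..+##+++#-.............+#+......
..+####+#+.............+#+......
..-+####+#+...........-+#-......
...+#####+##-........-+#+.......
...-####++++##+++--.-###-.......
....+###+++++++++...+##+........
....-#+##++++#++....+#+.........
.....+###+#++++-..-+#+..........
......-+#####++--+#++...........
........++#######+#-............
+........--#####+--.............
++.........-##--................
+++.........--..................
++++-...........................
++++++-.........................
++++++++-...........--..........
++++++++++++++---+++-...........
+++++++++++++++++++-............
+++++++++++++++++-..............
+++++++++++++++-.............-##
```

```bash
python3 -m crank '[{"offset":[0.0006,-0.0008,-0.005],"spin":0},{"offset":[0.0006,-0.0008,-0.015],"spin":0},{"offset":[0.0006,-0.0008,-0.022],"spin":0},{"offset":[0.0006,-0.0008,-0.03],"spin":0},{"offset":[0.0006,-0.0008,-0.038],"spin":0},{"offset":[0.0006,-0.0008,-0.046],"spin":0},{"offset":[0.0006,-0.0008,-0.053],"spin":0},{"offset":[0.0006,-0.0008,-0.06],"spin":0}]' 0.47
python3 -m crank '[{"offset":[0,0,-0.005],"spin":0},{"offset":[0,0,-0.012],"spin":0},{"offset":[0,0,-0.018],"spin":0},{"offset":[0,0,-0.024],"spin":0},{"offset":[0,0,-0.03],"spin":0},{"offset":[0,0,-0.036],"spin":0},{"offset":[0,0,-0.042],"spin":0},{"offset":[0,0,-0.048],"spin":0}]'
python3 f.py
```

```text
clock: 35.67
eef_pos: [490.8, 149.9, 174.9]
eef_rot: [3.141, -0.009, -0.208]
wrist_force: [0.5, -0.1, -1.6]
finger_gap: 44.0
clock: 36.33
eef_pos: [490.8, 149.9, 126.3]
eef_rot: [3.141, -0.009, -0.208]
wrist_force: [-0.5, -0.5, -1.6]
finger_gap: 44.3
mean force [-0.06 -0.17 -1.38]
```

```bash
python3 -m crank '[{"offset":[0,0,-0.001],"spin":0},{"offset":[0,0,-0.003],"spin":0},{"offset":[0,0,-0.005],"spin":0},{"offset":[0,0,-0.007],"spin":0},{"offset":[0,0,-0.009],"spin":0},{"offset":[0,0,-0.0105],"spin":0},{"offset":[0,0,-0.0115],"spin":0},{"offset":[0,0,-0.012],"spin":0}]'
python3 f.py
python3 -m crank '[{"offset":[0,0,-0.0005],"spin":0},{"offset":[0,0,-0.001],"spin":0},{"offset":[0,0,-0.001],"spin":0},{"offset":[0,0,-0.001],"spin":0},{"offset":[0,0,-0.001],"spin":0},{"offset":[0,0,-0.001],"spin":0},{"offset":[0,0,-0.001],"spin":0},{"offset":[0,0,-0.001],"spin":0}]'
python3 f.py
```

```text
clock: 37.3
eef_pos: [490.9, 149.9, 115.0]
eef_rot: [3.141, -0.009, -0.208]
wrist_force: [-0.6, -0.4, -1.3]
finger_gap: 44.4
mean force [ 0.03 -0.14 -1.23]
clock: 38.27
eef_pos: [491.2, 150.0, 114.6]
eef_rot: [3.141, -0.01, -0.208]
wrist_force: [-0.6, -0.6, 5.7]
finger_gap: 44.3
mean force [-0.84 -1.2   5.72]
```

```bash
python3 -m crank '[{"offset":[0,0,0.0005],"spin":0},{"offset":[0,0,0.0005],"spin":0},{"offset":[0,0,0.0005],"spin":0},{"offset":[0,0,0.0005],"spin":0},{"offset":[0,0,0.0005],"spin":0},{"offset":[0,0,0.0005],"spin":0},{"offset":[0,0,0.0005],"spin":0},{"offset":[0,0,0.0005],"spin":0}]' 1
python3 -m crank '[{"offset":[0,0,0.005],"spin":0},{"offset":[0,0,0.015],"spin":0},{"offset":[0,0,0.03],"spin":0},{"offset":[0,0,0.05],"spin":0},{"offset":[0,0,0.07],"spin":0},{"offset":[0,0,0.09],"spin":0},{"offset":[0,0,0.11],"spin":0},{"offset":[0,0,0.12],"spin":0}]'
python3 -m crank '[{"offset":[-0.005,0.02,0],"spin":0},{"offset":[-0.01,0.05,0],"spin":0},{"offset":[-0.02,0.08,0],"spin":0},{"offset":[-0.03,0.11,0],"spin":0},{"offset":[-0.04,0.13,0],"spin":0},{"offset":[-0.05,0.15,0],"spin":0},{"offset":[-0.05,0.15,0],"spin":0},{"offset":[-0.05,0.15,0],"spin":0}]'
python3 - <<'E'
from h import *
for c in ("scene","top"):
    p=manip.camera(c)
    for n in ("pliers","plier_guard","plier_pivot","snap_ring","spanner"): print(c,n,[(np.round(r["location"]).tolist(),round(r["conf"],2)) for r in manip.search_frame(p,n)][:2])
    save(p,c+"end.png")
a=cv2.imread("pics/scene0.png");a=cv2.resize(a,(640,400)).astype(int);b=cv2.imread("pics/sceneend.png").astype(int)
d=np.abs(a-b).sum(2)[150:300,230:330]
print("scene stand diff",(d>120).sum()); v,u=np.nonzero(d>120); print(list(zip(u+230,v+150))[:40])
E
```

```text
clock: 39.23
eef_pos: [491.2, 150.0, 115.1]
eef_rot: [3.141, -0.01, -0.208]
wrist_force: [-0.2, -0.3, 0.1]
finger_gap: 92.4
clock: 39.9
eef_pos: [491.7, 150.1, 238.5]
eef_rot: [-3.14, -0.014, -0.208]
wrist_force: [-0.1, 0.7, 0.0]
finger_gap: 94.1
clock: 40.57
eef_pos: [441.4, 300.6, 238.6]
eef_rot: [-3.14, -0.014, -0.206]
wrist_force: [0.0, 0.1, 0.1]
finger_gap: 94.0
scene pliers [([493.0, 154.0, 109.0], 0.78), ([486.0, 138.0, 114.0], 0.21)]
scene plier_guard [([489.0, 151.0, 111.0], 0.64)]
scene plier_pivot [([492.0, 150.0, 106.0], 0.79), ([635.0, 194.0, 39.0], 0.4)]
scene snap_ring []
scene spanner [([391.0, 36.0, 1.0], 0.57)]
top pliers [([491.0, 151.0, 113.0], 0.55)]
top plier_guard [([492.0, 151.0, 112.0], 0.78)]
top plier_pivot [([486.0, 153.0, 110.0], 0.52)]
top snap_ring [([440.0, -171.0, 61.0], 0.55), ([435.0, -172.0, 10.0], 0.31)]
top spanner [([393.0, 31.0, 6.0], 0.78), ([661.0, 190.0, 24.0], 0.28)]
scene stand diff 649
[(np.int64(244), np.int64(150)), (np.int64(245), np.int64(150)), (np.int64(246), np.int64(150)), (np.int64(247), np.int64(150)), (np.int64(248), np.int64(1
[... 425 characters left out ...]
.int64(245), np.int64(152)), (np.int64(246), np.int64(152)), (np.int64(247), np.int64(152)), (np.int64(248), np.int64(152)), (np.int64(244), np.int64(153)), (np.int64(245), np.int64(153)), (np.int64(246), np.int64(153)), (np.int64(247), np.int64(153)), (np.int64(248), np.int64(153)), (np.int64(249), np.int64(153)), (np.int64(244), np.int64(154)), (np.int64(245), np.int64(154)), (np.int64(246), np.int64(154)), (np.int64(247), np.int64(154)), (np.int64(248), np.int64(154)), (np.int64(249), np.int64(154)), (np.int64(250), np.int64(154)), (np.int64(244), np.int64(155)), (np.int64(245), np.int64(155)), (np.int64(246), np.int64(155)), (np.int64(247), np.int64(155)), (np.int64(248), np.int64(155))]
```

```bash
python3 - <<'E'
import cv2,numpy as np
a=cv2.cvtColor(cv2.imread("pics/c5.png"),6)[:, :400].astype(np.float32)
d=cv2.cvtColor(cv2.imread("pics/d4.png"),6).astype(np.float32); d=d[400:,64:464]
print(a.shape,d.shape)
h=min(len(a),len(d)); a,d=a[:h],d[:h]
def sh(n,x0,x1,y0,y1):
    T=d[y0:y1,x0:x1]; R=a[y0-24:y1+24,x0-8:x1+8]
    if R.shape[0]<T.shape[0]+48: print(n,"short");return
    r=cv2.matchTemplate(R,T,cv2.TM_CCOEFF_NORMED);_,m,_,l=cv2.minMaxLoc(r);print(n,"moved (8x px) dx,dy",8-l[0],24-l[1],"score",round(m,3))
# 2.75 8x-px per mm of height
hh=h
for n,b in {"hub right rim":(310,375,225,320),"hub left rim":(65,120,230,300),"foot corner R":(365,392,310,370),"ring front":(150,310,235,280),"eye L":(85,140,180,230),"eye R":(150,200,165,215)}.items(): sh(n,*b)
b=cv2.imread("pics/sceneend.png").astype(int);s=cv2.resize(cv2.imread("pics/scene0.png"),(640,400)).astype(int)
e=np.abs(b-s).sum(2)[205:285,255:320];print("stand/pliers region changed px",(e>120).sum())
E
```

```text
(400, 400) (200, 400)
hub right rim short
hub left rim short
foot corner R short
ring front short
eye L short
eye R short
stand/pliers region changed px 179
```

```bash
cat > cmp.py <<'E'
import cv2,numpy as np,sys
end=cv2.imread(sys.argv[1]); k=8
up=lambda x0,y0,w,h:cv2.cvtColor(cv2.resize(end[y0:y0+h,x0:x0+w],None,fx=k,fy=k,interpolation=cv2.INTER_CUBIC),6).astype(np.float32)
a=cv2.cvtColor(cv2.imread("pics/c5.png"),6)[:,:400].astype(np.float32); d=up(366,160,50,50)
def sh(n,a,d,x0,x1,y0,y1):
    r=cv2.matchTemplate(d[y0-40:y1+40,x0-16:x1+16],a[y0:y1,x0:x1],cv2.TM_CCOEFF_NORMED);_,m,_,l=cv2.minMaxLoc(r);print(n,"moved 8x px",l[0]-16,l[1]-40,"score",round(m,3))
for n,b in {"hub right rim":(310,375,225,320),"hub left rim":(65,120,230,300),"foot corner R":(340,384,310,358),"ring front":(150,310,235,280),"eye L":(85,140,180,230),"eye R":(150,200,145,195)}.items(): sh(n,a,d,*b)
s=cv2.cvtColor(cv2.resize(cv2.imread("pics/scene0.png"),(640,400)),6); e=cv2.cvtColor(end,6)
f=lambda im:cv2.resize(im[190:290,240:340],None,fx=8,fy=8,interpolation=cv2.INTER_CUBIC).astype(np.float32)
S,E=f(s),f(e)
for n,b in {"grip tops":(180,390,25,140),"guards/pivot":(180,390,150,280),"stand foot":(100,400,450,640)}.items():
    sh(n,S,E,*b) if b[2]>=40 else sh(n,S,E,b[0],b[1],42,b[3])
E
python3 cmp.py pics/sceneend.png
```

```text
hub right rim moved 8x px -2 8 score 0.908
hub left rim moved 8x px -3 9 score 0.761
foot corner R moved 8x px -1 1 score 0.997
ring front moved 8x px 0 36 score 0.731
eye L moved 8x px -16 26 score 0.763
eye R moved 8x px -8 36 score 0.772
grip tops moved 8x px -8 1 score 0.962
guards/pivot moved 8x px -8 4 score 0.981
stand foot moved 8x px 0 0 score 0.998
```

```bash
python3 -c "
from cell import manip
s=manip.read_state();print(s['clock'],s['qd'].round(3),s['wrist_force'].round(1));print(manip.sign_off())"
```

```text
41.1667 [ 0.002  0.     0.001 -0.    -0.001  0.001] [ 0.6 -0.4 -0.3]
the job is handed in; nothing more can be done
None
```

The ring is closed in the groove and holding the hub down, and the pliers are back in their stand. I handed the job in at 41 s. It reported no verdict, so these results rest on my own measurements.

**What I did:** I took the pliers from the stand and spread the ring to about 0.35–0.4 rad. I slid it down and pressed the hub with about 11–12 N (limit 22 N). I eased the squeeze off while following down, then put the pliers back on their guards and moved the arm clear.

**Last checks:**
- **Ring height:** it sits about 13 mm lower than at the start in the scene picture (12.5 mm expected).
- **Hub:** its rim is about 2.5–3 mm lower, so it is held down. About 2 mm was expected, so this reading is rough.
- **Ring closed:** seen from above, the half eyes are back at about their closed spacing.
- **Pliers:** they stand upright with the guards on the cheeks, about 2 mm from where they started. The guards touched at the same height at which I had picked them up.
- **Bystanders:** only the spanner was measured again, and it had moved by no more than the network's error. I kept clear of the beaker, steel disc and marker but did not re-measure them.

**What failed or stayed unsure:**
- **No last look at the ring:** I had used all 12 pictures, so the ring's seating was checked by numbers only.
- **Scene view of the ring:** the network missed the ring in the last scene picture. The top view placed it at 61 mm, which fits a seated ring.
- **Ring tilt:** one half eye appeared to have dropped less than the other (26 against 36 enlarged pixels, both weak matches), so I only judged the ring to be roughly level.
- **Spread:** I worked this out from the finger gap and the pictures, not from a direct reading.

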